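# Clear the reel stand, flip its kickstand and hold it upright

### The arm

A 6-joint arm with a two-finger parallel gripper is mounted at the origin on the work surface. World frame = base frame: x ahead of the robot, y to its left, z up, the work surface at z = 0. Lengths are in mm, angles in rad, forces in N, time in s.
With the tool pointing down it reaches from about 350 to 800 mm from the base axis. Payload 7.3 kg.
Tool frame: the origin (TCP) lies on the centre line of the jaws, within the pads' length; the fingertips stand 22 mm ahead of it and the grasp point (between the pads) lies 3 mm ahead of it; z points along the fingers, y is the direction in which the jaws open and shut (so a half turn about z gives the same grasp; the last joint's range is limited). The gripper opens to 85 mm and grips with 20 to 120 N. Pads are 22 mm wide; open, the fingers measure 114 mm over their backs; the gripper's body (76 mm by 85 mm) begins 54 mm behind the grasp point. The pads swing forward as they close: fully open they stand 13 mm farther back than shut.
Start: joints at [-1.272, 0.342, 1.524, -0, 1.275, -0.146], TCP at [225.92, -473.925, 227.822] pointing down, gripper open.
Joint ranges: [-2.53, 2.53], [-0.77, 2.02], [0.04, 2.7], [-1, 4.14], [0.28, 2.66], [-3.11, 3.11]. Speed limits (rad/s): [2.57, 2.57, 3.14, 3.14, 3.14, 3.14].

### API

Orientations are given as a unit quaternion [x, y, z, w].
In Python, from bench import r gives the robot as it stands.
- The arm moves only by the shell command python3 -m inch 'ROWS'. ROWS is JSON, a list of rows, each a list of 3 entries, a list of its own where there are three numbers: the shift along the tool's x, y, z in m, then the turn, a rotation vector about the tool's x, y, z in rad, then the gripper's target within -1 to 1 (fully open at 1, half-way at 0, shut at -1). In form: [[[x, y, z], [wx, wy, wz], grip], ...]. A call has 1 to 8 rows; each row is the pose to reach, as a shift and turn from the pose measured when the call began, along the tool's axes at that moment; what a row does not reach only later rows make up. A row lasts 1/12 s, in which the tool goes at most 41.7 mm and 7.16 degrees, less where a joint would pass 70% of its speed; a pose out of reach is approached as far as the arm can. A call with a gripper value outside its range is refused whole. The fingers move at their own pace and stop on an object; the grip force is fixed at half the most. Time passes only in rows, so rows that repeat a pose let the fingers close. It gives the time, the measured TCP pose, the force and the opening at its end, in the units of the state.
- r.read_state(): the state, without advancing time (a new reading comes with each control period).
- r.read_camera(name): name is "scene" or "top" or "wrist"; returns the picture (384x512x3 uint8, red, green, blue); there is no depth.
- r.camera_info(name): a dict with "fovy" (degrees; the focal length in pixels is half the picture's height over the tangent of half this angle, whatever the lens; pixels are square), "cx", "cy" (the principal point, pixels), "cam_to_world" (4x4, takes a point from camera to world coordinates); the wrist camera has in their place "hand_eye" (4x4, takes a point from camera to tool coordinates, whose origin is the TCP and whose axes are the flange's). Camera axes: x right, y down, z forward; pixel columns grow to the right and rows downward; lengths in mm; the calibration is good to about 2 mm. A picture is of the moment at which its call begins: read the wrist's pose just before it. camera_info takes no time and is no camera call.
- r.job_done(): hands the job in, once; it reports no verdict.
The state is a dict: "t": time; "q": joint angles; "dq": joint speeds; "joint_efforts": joint torques, N m; "eef_pos": TCP position; "tool_rot": TCP orientation; "force": force on the tool from outside, world axes, zero at the start; "ft_torque": the same for the moment, N m; "opening": opening from 0.0 (shut) to 1.0 (fully open).
Only numpy, scipy, OpenCV 4.12 (cv2) and the standard library are available. Lean on these libraries where they do the work, as an engineer would, in place of code of your own. Each camera call takes 0.05 s, during which the arm holds its last target.

### The job

The reel stand has to be bolted down: clear its foot plate by putting the blue lampholder in the blue bin and the yellow lampholder in the yellow bin, then flip the yellow kickstand over centre until it snaps fully down. After that swing the leaning frame upright and keep holding it there, as it tips back when let go: finish while the gripper still holds the frame upright, and leave the other things on the bench where they are.

Things in the scene. Friction and masses are not known exactly. Their poses are not given: they have to be found in the camera images.
- foot_plate: grey steel foot plate of the reel stand, fixed, 8 mm thick, from x = -150 to +90 and y = -110 to +110 mm. Origin: on the bench, straight below the frame's tipping axis, midway between the posts; z up, x to the side the frame leans to (away from the robot, apart from yaw), y to the kickstand's side. Both lampholders to be sorted stand on its front part (negative x)
- reel_frame (a joint): lean of the blue frame about the tipping axis, which runs along the foot plate's y, 22 mm above its origin: 0 = upright, positive = leaning to the plate's +x; rests at a stop at 0.35 rad, front stop at -0.03 rad. About 0.8 kg, heavy at the rear: it tips back wherever it is let go; 1 to 5 N at the top bar moves and holds it
- top_bar (a point): middle of the frame's round steel top bar, 14 mm thick, along the foot plate's y, free to be gripped from above between the posts; 190 mm from the tipping axis (frame upright: straight above the foot plate's origin, 212 mm above the bench)
- reel_hub (a point): middle of the orange reel (104 mm across, 52 mm thick) carried behind the frame's crossbar, 48 mm behind the posts and 90 mm above the tipping axis. The frame's two 18 mm round posts stand at y = -70 and +70 mm and reach 190 mm above the axis
- kickstand (a joint): angle of the yellow kickstand on the frame: 0 = folded, rod pointing sideways (plate's +y), 20 degrees above level; it turns down to 1.92 rad = fully down along the post. A spring holds it at either end: up to about 0.6 rad it springs back up, past that it snaps down by itself. Starting the flip takes about 3 N (at most 5 N) at the foot, pushed down along the posts
- kickstand_foot (a point): centre of the black ball (22 mm) ending the kickstand's 14 mm round rod. In the frame (origin mid tipping axis, z up the posts, x and y as the plate's when upright) the rod turns about an axis along x through x -22, y 70, z 120 mm; the foot is 120 mm from that axis, at x -57 mm; folded at y 183, z 161 mm
- holder_blue_mid (a point): lampholder, a black socket with a blue collar; goes in the blue bin: upright cylinder 32 mm across, 50 mm tall, 45 g (black up to 26 mm, coloured collar 32 mm across from 26 to 42 mm, nose 24 mm across to the top). This point is its centre, 25 mm above its underside
- holder_yellow_mid (a point): lampholder, a black socket with a yellow collar; goes in the yellow bin: upright cylinder 32 mm across, 50 mm tall, 45 g (black up to 26 mm, coloured collar 32 mm across from 26 to 42 mm, nose 24 mm across to the top). This point is its centre, 25 mm above its underside
- bin_blue: blue open-topped bin, fixed, 100 x 100 mm outside, 40 mm tall, walls 4 mm, floor about 4 mm thick. Origin: centre of its underside, on the bench; z up
- bin_yellow: yellow open-topped bin, fixed, 100 x 100 mm outside, 40 mm tall, walls 4 mm, floor about 4 mm thick. Origin: centre of its underside, on the bench; z up
- holder_red_mid (a point): lampholder, a black socket with a red collar, standing on the bench; leave it alone: upright cylinder 32 mm across, 50 mm tall, 45 g (black up to 26 mm, coloured collar 32 mm across from 26 to 42 mm, nose 24 mm across to the top). This point is its centre, 25 mm above its underside
- tape_roll: black tape roll lying flat, 90 mm across, 24 mm tall; leave alone. Origin: centre of its underside
- carton: small cardboard carton, 90 x 70 x 60 mm; leave alone. Origin: centre of its underside
- screw_jar: clear jar with a red lid, 60 mm across, 75 mm tall; leave alone. Origin: centre of its underside
- screwdriver: screwdriver lying on the bench; leave alone. Origin: under its middle
- wrench: wrench lying on the bench; leave alone. Origin: under its middle
There are look-alikes about, which are no part of the job. What is meant by the bin_blue is not green, and is the smaller of those in its own colour.

How it is judged (in metres and radians):
On the way, in this order (a step that is already met when the one before it is completed fails the run):
1. the blue lampholder lies in the blue bin and the yellow one in the yellow bin, both let go (x of holder_blue_mid in the frame of bin_blue between -0.046 and 0.046 m and y of holder_blue_mid in the frame of bin_blue between -0.046 and 0.046 m and z of holder_blue_mid in the frame of bin_blue below 0.045 m and x of holder_yellow_mid in the frame of bin_yellow between -0.046 and 0.046 m and y of holder_yellow_mid in the frame of bin_yellow between -0.046 and 0.046 m and z of holder_yellow_mid in the frame of bin_yellow below 0.045 m and contact force between the fingers and holder_blue below 0.1 N and contact force between the fingers and holder_yellow below 0.1 N), for 0.2 s.
2. the kickstand is flipped fully down (value of joint kickstand above 1.75 rad), for 0.2 s.
3. the frame is held upright in the gripper (value of joint reel_frame between -0.06 and 0.08 rad and contact force between the fingers and reel_frame above 0.5 N and value of joint kickstand above 1.75 rad), for 0.3 s.
At the end, for the whole second after the job is handed in: Each lampholder is inside the bin of its colour; the kickstand is fully down (over 1.75 of 1.92 rad); the frame is upright within about 4 degrees (lean below 0.08 rad, above -0.06), still, and the fingers hold it (contact force above 0.5 N) through the last second (all of step 3 and x of holder_blue_mid in the frame of bin_blue between -0.046 and 0.046 m and y of holder_blue_mid in the frame of bin_blue between -0.046 and 0.046 m and z of holder_blue_mid in the frame of bin_blue below 0.045 m and x of holder_yellow_mid in the frame of bin_yellow between -0.046 and 0.046 m and y of holder_yellow_mid in the frame of bin_yellow between -0.046 and 0.046 m and z of holder_yellow_mid in the frame of bin_yellow below 0.045 m and velocity of joint reel_frame between -0.1 and 0.1 rad/s); the arm keeps its last pose, push and grip.
It fails at once if the red-collared lampholder, tape roll, carton, screw jar, screwdriver or wrench is moved by more than 40 mm (distance of any of holder_red_mid, tape_roll, carton, screw_jar, screwdriver, wrench from where it was at the start of the episode above 0.04 m).
It also fails if it takes over 72 s, if anything falls off the work surface, if the arm or the gripper's body presses on something with over 40 N, if the wrist force passes 120 N, or if a joint passes its speed limit or range.

## Working session

There is one attempt and no reset: what is moved stays moved. The work goes in short steps, Python scripts to look and compute and a shell command to move; the robot and the scene stay as the last step left them, time stands still between calls to the robot, and variables do not carry over. Pictures are saved under pics/ and viewed, and the job is handed in when it is done.

```bash
ls; mkdir -p pics; python3 - <<'E'
from bench import r
import cv2
print(r.read_state())
for n in ["scene","top","wrist"]:
    im=r.read_camera(n); cv2.imwrite(f"pics/{n}0.png",im[:,:,::-1]); print(n,r.camera_info(n))
E
```

```text
pics
{'t': 0.0, 'q': array([-1.27202883e+00,  3.42689091e-01,  1.52505157e+00, -6.56254358e-06,
        1.27541344e+00, -1.46039349e-01]), 'dq': array([-0.00034734, -0.0004873 , -0.00147376,  0.00013572,  0.00013415,
        0.00023744]), 'joint_efforts': array([-2.91456699e-04, -4.33676469e+01, -2.46013284e+01, -3.53154082e-04,
        7.83074152e-03, -7.42005454e-06]), 'eef_pos': array([ 225.77140598, -473.50181551,  227.13137207]), 'tool_rot': array([ 9.75369625e-01,  2.20575352e-01, -6.26905159e-05, -7.78208102e-04]), 'force': array([0.95722227, 0.11415294, 0.46414648]), 'ft_torque': array([-0.01511139,  0.03554546, -0.02820008]), 'opening': 0.998917567637984}
scene {'fovy': 55.54688583038642, 'cx': 264.10059913244766, 'cy': 189.40587455461744, 'cam_to_world': array([[ 6.54759195e-01,  5.27881409e-01, -5.40954355e-01,
         1.10380638e+03],
       [ 7.55806128e-01, -4.63794240e-01,  4.62225052e-01,
        -4.83272236e+02],
       [-6.89150251e-03, -7.11502720e-01, -7.02649547e-01,
         8.78649768e+02],
       [ 0.00000000e+00,  0.00000000e+00,  0.00000000e+00,
         1.
[... 196 characters left out ...]
+02],
       [-9.99988178e-01, -4.72069391e-03, -1.16531759e-03,
         1.97681888e+01],
       [ 1.57932859e-03, -8.86699956e-02, -9.96059806e-01,
         1.29802886e+03],
       [ 0.00000000e+00,  0.00000000e+00,  0.00000000e+00,
         1.00000000e+00]])}
wrist {'fovy': 68.6838060949544, 'cx': 260.97739590990204, 'cy': 193.7805651059991, 'hand_eye': array([[-8.00471079e-04, -9.59384000e-01, -2.82102285e-01,
         7.20967377e+01],
       [ 9.99999554e-01, -9.09088291e-04,  2.54141997e-04,
         8.77388375e-03],
       [-5.00275651e-04, -2.82101956e-01,  9.59384300e-01,
        -1.46754340e+02],
       [ 0.00000000e+00,  0.00000000e+00,  0.00000000e+00,
         1.00000000e+00]])}
```

View pics/scene0.png

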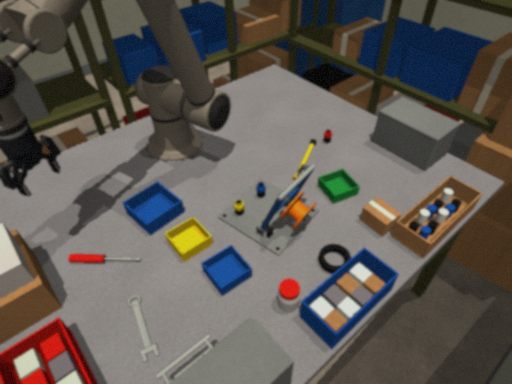

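View pics/top0.png

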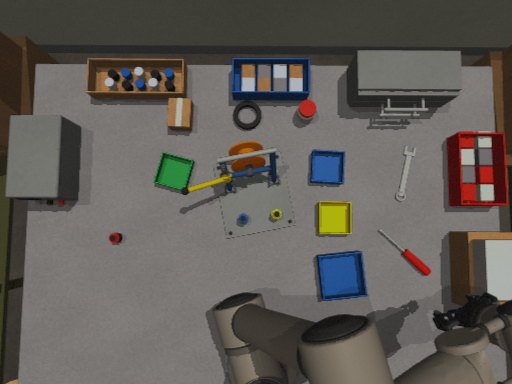

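View pics/wrist0.png

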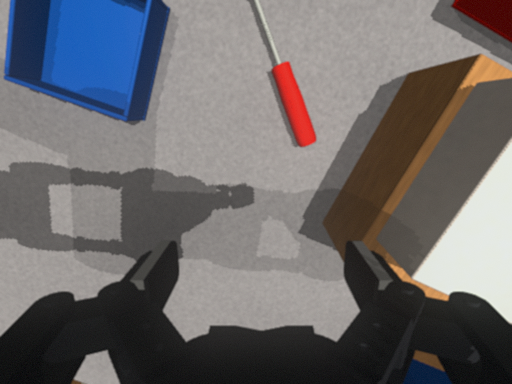

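Top view: blue holder is at about (243,219), yellow holder at (277,214), small blue bin at (327,167) and yellow bin at (335,218). The larger blue bin at (341,276) is the look-alike. The frame is near (247,165) and the kickstand foot near (185,191).

```bash
cat > h.py <<'E'
import numpy as np, cv2
from bench import r
from scipy.spatial.transform import Rotation as R
def cam(n):
    c=r.camera_info(n)
    f=192/np.tan(np.radians(c["fovy"]/2))
    if n=="wrist":
        s=r.read_state();T=np.eye(4);T[:3,:3]=R.from_quat(s["tool_rot"]).as_matrix();T[:3,3]=s["eef_pos"]
        M=T@c["hand_eye"]
    else: M=c["cam_to_world"]
    return f,c["cx"],c["cy"],M
def ray(C,u,v):
    f,cx,cy,M=C; d=M[:3,:3]@np.array([(u-cx)/f,(v-cy)/f,1]); return M[:3,3],d
def onz(C,u,v,z):
    o,d=ray(C,u,v); return o+d*(z-o[2])/d[2]
def proj(C,p):
    f,cx,cy,M=C; q=M[:3,:3].T@(np.array(p)-M[:3,3]); return np.array([cx+f*q[0]/q[2],cy+f*q[1]/q[2]])
def tri(C1,uv1,C2,uv2):
    o1,d1=ray(C1,*uv1);o2,d2=ray(C2,*uv2);d1=d1/np.linalg.norm(d1);d2=d2/np.linalg.norm(d2)
    s=np.linalg.lstsq(np.c_[d1,-d2],o2-o1,rcond=None)[0]
    a,b=o1+s[0]*d1,o2+s[1]*d2
    return (a+b)/2,np.linalg.norm(a-b)
def totool(v):
    "world displacement -> tool axes"
    return R.from_quat(r.read_state()["tool_rot"]).inv().apply(v)
E
python3 - <<'E'
from h import *
im=cv2.imread("pics/top0.png"); hsv=cv2.cvtColor(im,cv2.COLOR_BGR2HSV)
C=cam("top")
for n,lo,hi in [("blue",(100,120,40),(125,255,255)),("yel",(22,130,90),(35,255,255)),("green",(45,100,40),(85,255,255)),("orange",(5,150,100),(18,255,255)),("red",(0,150,60),(4,255,255))]:
    m=cv2.inRange(hsv,lo,hi)
    for c in cv2.findContours(m,cv2.RETR_EXTERNAL,cv2.CHAIN_APPROX_NONE)[0]:
        if cv2.contourArea(c)<12: continue
        M=cv2.moments(c);u,v=M['m10']/M['m00'],M['m01']/M['m00']
        rect=cv2.minAreaRect(c)
        print(n,cv2.contourArea(c),(round(u,1),round(v,1)),np.round(rect[0],1),np.round(rect[1],1),round(rect[2],1),"z42:",np.round(onz(C,*rect[0],42)[:2]),"z20:",np.round(onz(C,*rect[0],20)[:2]))
crop=lambda im,x0,x1,y0,y1,k:cv2.resize(im[y0:y1,x0:x1],None,fx=k,fy=k,interpolation=cv2.INTER_CUBIC)
cv2.imwrite("pics/topc.png",crop(im,170,370,130,250,4))
s=cv2.imread("pics/scene0.png"); cv2.imwrite("pics/scenec.png",crop(s,200,370,120,260,4))
E
```

```text
blue 1984.5 (341.4, 275.5) [341.5 275.5] [45.7 45.9] 84.0 z42: [ 271. -239.] z20: [ 268. -243.]
blue 64.0 (242.7, 218.4) [242.5 218.5] [9. 9.] 90.0 z42: [442.  62.] z20: [442.  63.]
blue 20.5 (229.3, 186.4) [229.2 186.2] [7.6 4.1] 71.6 z42: [541. 104.] z20: [543. 105.]
blue 51.0 (239.3, 173.5) [239.  173.5] [ 4.5 15.1] 78.7 z42: [581.  74.] z20: [583.  75.]
blue 165.0 (268.3, 167.7) [268.4 164.8] [25.1 26.2] 25.5 z42: [608. -17.] z20: [611. -17.]
blue 1012.5 (327.3, 166.5) [327.3 166.4] [32.9 32.9] 2.9 z42: [ 604. -199.] z20: [ 607. -203.]
blue 72.0 (140.1, 84.4) [140.5  84.5] [11.3  8.5] 45.0 z42: [862. 387.] z20: [869. 394.]
blue 67.0 (168.9, 73.6) [169.1  73.7] [12.1  7.6] 63.4 z42: [897. 298.] z20: [906. 303.]
blue 71.0 (126.1, 73.3) [126.5  73. ] [12.   7.8] 45.0 z42: [899. 433.] z20: [907. 440.]
blue 3132.0 (270.4, 78.4) [270.5  78.5] [41. 77.] 90.0 z42: [883. -23.] z20: [891. -24.]
yel 71.0 (275.9, 213.7) [276. 214.] [9.8 9.8] 63.4 z42: [456. -40.] z20: [457. -41.]
yel 1010.0 (334.9, 217.2) [334.5 217.5] [33. 33.] 90.0 z42: [ 446. -220.] z20: [ 446. -224.]
yel 188.0 (210.9, 182.6) [210.1 183.2] [ 7.9 45.5] 71.6 z42: [550. 163.] z20: [552. 166.]
green 1007.5 (173.5, 171.1) [173.6 171.3] [33.5 32.6] 15.9 z42: [587. 277.] z20: [589. 281.]
orange 50.5 (246.4, 159.5) [247.2 159.5] [ 4.3 31.6] 80.5 z42: [625.  49.] z20: [628.  49.]
orange 269.0 (244.8, 147.3) [244.5 146.9] [11.  32.8] 78.7 z42: [664.  58.] z20: [668.  58.]
red 214.0 (416.6, 262.4) [416.3 262.3] [33.2  7.6] 41.6 z42: [ 312. -467.] z20: [ 310. -475.]
red 73.0 (114.1, 237.5) [114.  237.5] [ 9. 10.] 90.0 z42: [382. 454.] z20: [381. 461.]
red 15.0 (60.8, 201.7) [ 61. 202.] [4. 6.] 90.0 z42: [490. 620.] z20: [491. 631.]
red 4098.5 (477.1, 169.2) [477.3 168.6] [74.5 59.3] 88.0 z42: [ 599. -665.] z20: [ 602. -677.]
red 211.0 (307.0, 108.0) [307. 108.] [16. 16.] 90.0 z42: [ 789. -138.] z20: [ 795. -140.]
```

View pics/topc.png

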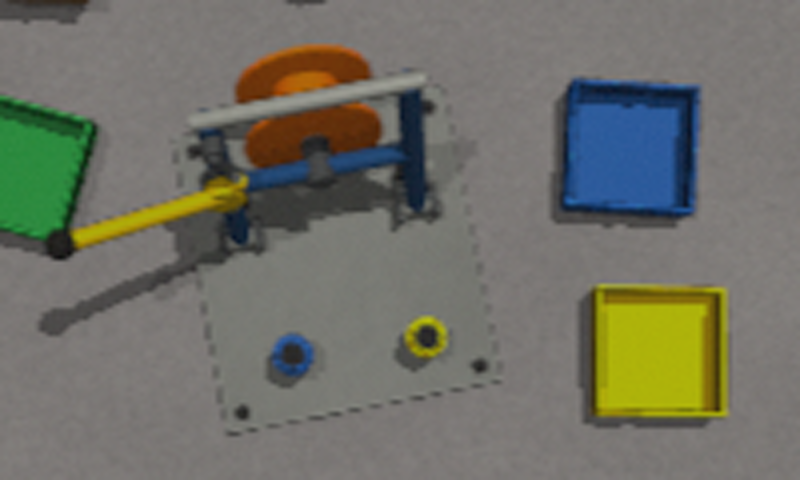

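View pics/scenec.png

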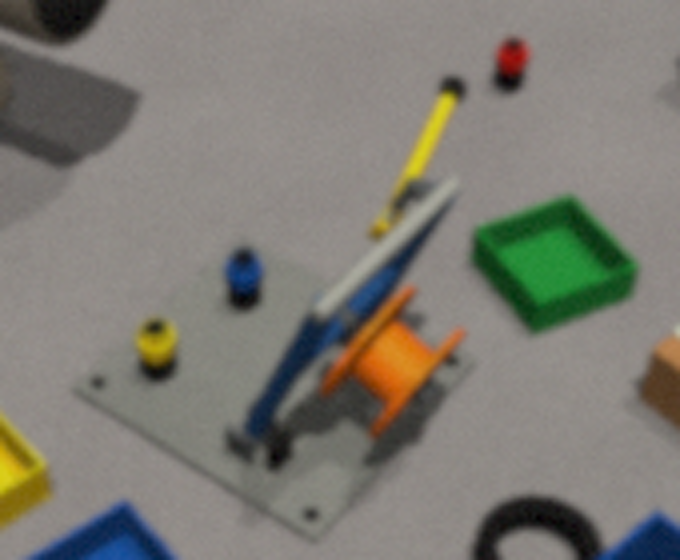

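```bash
cat > p.py <<'E'
from h import *
C=cam("top");S=cam("scene")
pc=lambda a,b:(170+(a+.5)/4-.5,130+(b+.5)/4-.5)
sc=lambda a,b:(200+(a+.5)/4-.5,120+(b+.5)/4-.5)
obs=np.array([onz(C,*pc(*q),8)[:2] for q in [(228,434),(499,379),(175,130),(445,85)]])
obs2=np.array([onz(S,*sc(*q),8)[:2] for q in [(74,390),(320,543),(477,357)]])
mod=np.array([(-150,110),(-150,-110),(90,110),(90,-110)])
def fit(m,o):
    mc,oc=m.mean(0),o.mean(0);H=(m-mc).T@(o-oc)
    a=np.arctan2(H[0,1]-H[1,0],H[0,0]+H[1,1]);Rm=np.array([[np.cos(a),-np.sin(a)],[np.sin(a),np.cos(a)]])
    t=oc-Rm@mc;return a,t,np.linalg.norm(m@Rm.T+t-o,axis=1)
E
python3 - <<'E'
from p import *
print(fit(mod,obs));print(fit(mod[[1,3,2]],obs2));
a,t,_=fit(mod,obs)
Rz=R.from_euler('z',a).as_matrix();O=np.r_[t,0]
def fr(p,lean): return O+Rz@(np.array([0,0,22])+R.from_euler('y',lean).as_matrix()@np.array(p))
for nm,p in [("bar",(0,0,190)),("barL",(0,70,190)),("barR",(0,-70,190)),("foot",(-57,183,161))]:
    w=fr(p,.35);u=(proj(C,w)-[170,130])*4;v=(proj(S,w)-[200,120])*4
    print(nm,np.round(w),np.round(u),np.round(v))
hb=lambda uv,z:np.round(onz(C,*uv,z))
# two-view: noses top z=58 (plate 8+50)
for n,u,v in [("blue",(293,354),(243,253)),("yel",(428,337),(155,326))]:
    print(n,onz(C,*pc(*u),58),onz(S,*sc(*v),58),tri(C,pc(*u),S,sc(*v)))
print("bins z40",onz(C,327.3,166.4,38),onz(C,334.5,217.5,38))
print("foot",tri(C,pc(61,244),S,sc(453,88)))
# bins in scene
im=cv2.imread("pics/scene0.png");hsv=cv2.cvtColor(im,cv2.COLOR_BGR2HSV)
E
```

```text
(np.float64(0.18458020420403703), array([550.48528695,  33.72728554]), array([2.79220868, 2.45012423, 2.17837004, 1.09970011]))
(np.float64(0.21435573853776108), array([554.39206014,  36.60981987]), array([1.63181871, 2.06750518, 1.60574881]))
bar [615.  46. 200.] [308.  96.] [381. 246.]
barL [602. 114. 200.] [207. 115.] [438. 193.]
barR [627. -23. 200.] [410.  78.] [319. 305.]
foot [519. 214. 193.] [ 60. 237.] [450.  90.]
blue [442.74069284  60.58104007  58.        ] [441.05857356  67.30233806  58.        ] (array([443.99066265,  62.09545673,  63.18217899]), np.float64(4.267483374089659))
yel [456.04812136 -41.53945982  58.        ] [458.42365465 -37.3315074   58.        ] (array([457.44974118, -39.57154095,  58.62734454]), np.float64(4.796600033156093))
bins z40 [ 604.60363031 -200.10553128   38.        ] [ 446.19452969 -220.56866987   38.        ]
foot (array([516.14656864, 215.47738164, 193.50054178]), np.float64(4.157329503599704))
```

Plate yaw is about 0.19 and its origin about (552,35). The predicted bar and kickstand foot match the image. Next I hover over the yellow holder.

```bash
python3 - <<'E'
from h import *
s=r.read_state();print(totool(np.array([457,-40,160])-s["eef_pos"])); print(R.from_quat(s["tool_rot"]).as_matrix().round(3))
E
```

```text
[ 395.25315971 -291.85825841   67.67677463]
[[ 0.903  0.43  -0.   ]
 [ 0.43  -0.903  0.001]
 [ 0.    -0.001 -1.   ]]
```

```bash
python3 -m inch '[[[0.395,-0.292,0.068],[0,0,-1.32],1],[[0.395,-0.292,0.068],[0,0,-1.32],1],[[0.395,-0.292,0.068],[0,0,-1.32],1],[[0.395,-0.292,0.068],[0,0,-1.32],1],[[0.395,-0.292,0.068],[0,0,-1.32],1],[[0.395,-0.292,0.068],[0,0,-1.32],1],[[0.395,-0.292,0.068],[0,0,-1.32],1],[[0.395,-0.292,0.068],[0,0,-1.32],1]]'
python3 - <<'E'
from h import *
s=r.read_state();print(totool(np.array([457,-40,160])-s["eef_pos"]),s["q"],R.from_quat(s["tool_rot"]).as_matrix().round(3))
E
```

```text
t: 0.82
eef_pos: [381.3, -180.5, 181.8]
tool_rot: [0.748, 0.663, 0.0, -0.0]
force: [0.8, -1.0, 0.1]
opening: 0.998
[148.54480637  58.2533357   21.94642146] [-6.24684294e-01  2.03136175e-01  1.85824793e+00  7.64973080e-04
  1.08067512e+00 -5.04794860e-01] [[ 0.12   0.993  0.   ]
 [ 0.993 -0.12   0.001]
 [ 0.001 -0.    -1.   ]]
```

Yaw is now 83°, so 18° remains (−0.31).

```bash
python3 -m inch '[[[0.149,0.058,0.022],[0,0,-0.31],1],[[0.149,0.058,0.022],[0,0,-0.31],1],[[0.149,0.058,0.022],[0,0,-0.31],1],[[0.149,0.058,0.022],[0,0,-0.31],1],[[0.149,0.058,0.022],[0,0,-0.31],1],[[0.149,0.058,0.022],[0,0,-0.31],1]]'
python3 - <<'E'
from h import *
C=cam("wrist");im=r.read_camera("wrist");cv2.imwrite("pics/w1.png",im[:,:,::-1]);print(C[3].round(1), r.read_state()["dq"].round(3))
E
```

```text
t: 1.32
eef_pos: [456.9, -37.6, 159.4]
tool_rot: [0.635, 0.772, 0.0, -0.001]
force: [-0.2, -0.3, 0.3]
opening: 1.002
[[ 1.000e+00  2.000e-01  1.000e-01  4.436e+02]
 [ 2.000e-01 -9.000e-01 -3.000e-01  3.270e+01]
 [-0.000e+00  3.000e-01 -1.000e+00  3.062e+02]
 [ 0.000e+00  0.000e+00  0.000e+00  1.000e+00]] [-0.045 -0.014  0.006 -0.002  0.002 -0.004]
```

View pics/w1.png

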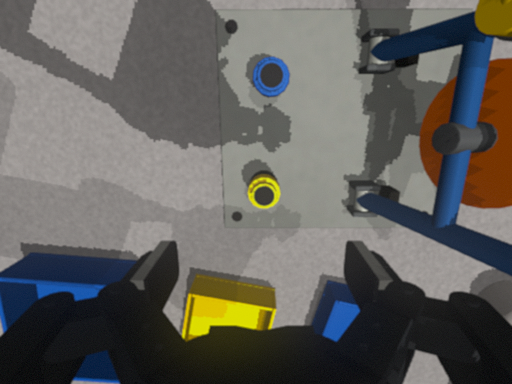

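Wrist view: yellow nose at (264,196), blue nose at (271,75), plate front corners at (218,10) and (224,227), and both bins at the bottom.

```bash
python3 - <<'E'
from h import *
s=r.read_state();C=cam("wrist")
im=cv2.imread("pics/w1.png");h=cv2.cvtColor(im,cv2.COLOR_BGR2HSV)
for n,lo,hi in [("blue",(100,120,40),(125,255,255)),("yel",(22,130,90),(35,255,255))]:
    m=cv2.inRange(h,lo,hi)[:240]
    for c in cv2.findContours(m,cv2.RETR_EXTERNAL,cv2.CHAIN_APPROX_NONE)[0]:
        if 200<cv2.contourArea(c)<3000:
            e=cv2.minEnclosingCircle(c); print(n,e,onz(C,*e[0],48).round(1))
print("noses y,b",onz(C,264,195.5,58),onz(C,271,75,58))
a=onz(C,218,10,8);b=onz(C,224,228,8);print(a,b,np.linalg.norm(a-b),np.arctan2(-(b-a)[0]*-1,-(b-a)[1]))
E
```

```text
blue ((448.2144775390625, 202.6042938232422), 56.93708801269531) [637.  -17.3  48. ]
blue ((270.0, 76.34615325927734), 19.755443572998047) [445.4  61.1  48. ]
yel ((263.6001281738281, 190.98068237304688), 16.991403579711914) [459.6 -39.8  48. ]
yel ((495.46875, 15.5), 21.94251823425293) [615.  140.3  48. ]
noses y,b [460.15094195 -41.18463229  58.        ] [445.88450876  61.07601631  58.        ]
[386.87820578 112.50778719   8.        ] [ 425.95886474 -102.77294576    8.        ] 218.79920448402856 0.1795778871533793
```

```bash
python3 - <<'E'
from h import *
s=r.read_state();print(s["eef_pos"],totool(np.array([459,-40.5,42])-s["eef_pos"])*1e-3)
E
```

```text
[456.61126527 -38.90771296 159.58724533] [-0.00212873  0.00214464  0.11758346]
```

```bash
python3 -m inch '[[[-0.002,0.002,0.04],[0,0,0],1],[[-0.002,0.002,0.08],[0,0,0],1],[[-0.002,0.002,0.105],[0,0,0],1],[[-0.002,0.002,0.1175],[0,0,0],1],[[-0.002,0.002,0.1175],[0,0,0],1],[[-0.002,0.002,0.1175],[0,0,0],-1],[[-0.002,0.002,0.1175],[0,0,0],-1],[[-0.002,0.002,0.1175],[0,0,0],-1]]'
python3 -m inch '[[[0,0,0],[0,0,0],-1],[[0,0,0],[0,0,0],-1],[[0,0,0],[0,0,0],-1]]'
```

```text
t: 2.03
eef_pos: [459.7, -41.2, 43.4]
tool_rot: [0.636, 0.771, 0.001, 0.001]
force: [-0.0, 0.1, 0.0]
opening: 0.608
t: 2.28
eef_pos: [463.2, -42.0, 46.1]
tool_rot: [0.637, 0.771, 0.003, 0.005]
force: [2.5, 0.7, 13.4]
opening: 0.286
```

```bash
python3 -m inch '[[[0,0,0],[0,0,0],-1],[[0,0,0],[0,0,0],-1]]';python3 - <<'E'
from h import *
im=r.read_camera("wrist");im2=r.read_camera("scene")
a=cv2.resize(im2[120:260,200:340],(512,512),interpolation=cv2.INTER_CUBIC)
cv2.imwrite("pics/w2.png",im[:,:,::-1]);cv2.imwrite("pics/s2.png",a[:,:,::-1])
E
```

```text
t: 2.45
eef_pos: [464.2, -42.2, 47.2]
tool_rot: [0.637, 0.771, 0.003, 0.006]
force: [0.3, -0.3, 0.5]
opening: 0.285
```

View pics/w2.png

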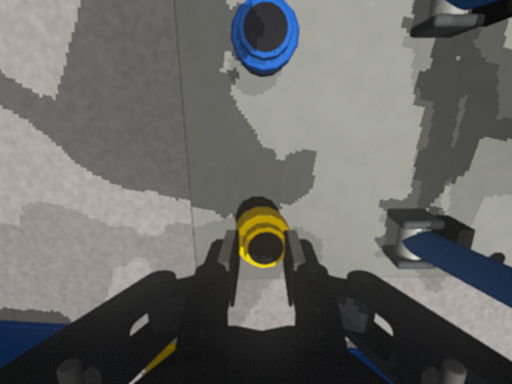

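View pics/s2.png

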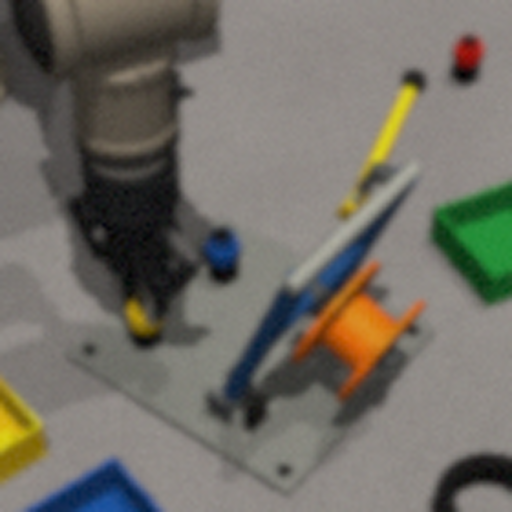

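The yellow collar (264,235) sits between the pads. Lifting by 40 mm to check that it holds, then continuing toward the yellow bin at about (446,-220).

```bash
python3 -m inch '[[[0,0,-0.04],[0,0,0],-1],[[0,0,-0.08],[0,0,0],-1],[[0,0,-0.08],[0,0,0],-1]]';python3 - <<'E'
from h import *
s=r.read_state();C=cam("wrist")
im=r.read_camera("wrist")
cv2.imwrite("pics/w3.png",im[:,:,::-1]);print(s["eef_pos"],totool(np.array([447,-221,125])-s["eef_pos"]),R.from_quat(s["tool_rot"]).as_matrix().round(3))
E
```

```text
t: 2.8
eef_pos: [465.7, -42.5, 132.1]
tool_rot: [0.636, 0.771, 0.005, 0.009]
force: [0.9, -0.8, 0.0]
opening: 0.283
[465.68672319 -42.51671529 132.09679438] [-171.63470471  -52.36080867    7.46424091] [[-0.19   0.982  0.02 ]
 [ 0.982  0.19  -0.005]
 [-0.008  0.019 -1.   ]]
```

View pics/w3.png

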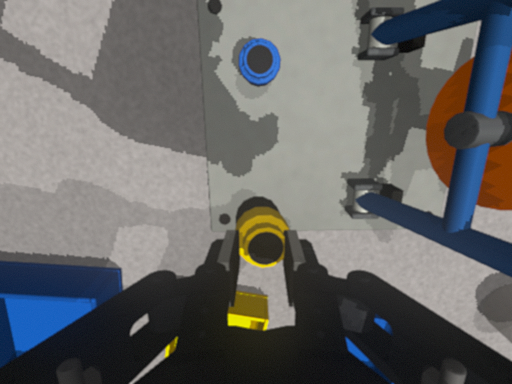

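```bash
python3 -m inch '[[[-0.04,-0.012,0.004],[0,0,0],-1],[[-0.08,-0.025,0.007],[0,0,0],-1],[[-0.12,-0.037,0.007],[0,0,0],-1],[[-0.172,-0.052,0.007],[0,0,0],-1],[[-0.172,-0.052,0.007],[0,0,0],-1],[[-0.172,-0.052,0.007],[0,0,0],-1],[[-0.172,-0.052,0.007],[0,0,0],-1]]';python3 - <<'E'
from h import *
s=r.read_state();C=cam("wrist")
im=r.read_camera("wrist")
cv2.imwrite("pics/w4.png",im[:,:,::-1]);print(s["eef_pos"],totool(np.array([447,-221,58])-s["eef_pos"]))
E
```

```text
t: 3.43
eef_pos: [445.3, -220.7, 121.7]
tool_rot: [0.637, 0.771, 0.004, 0.007]
force: [0.6, 1.2, -0.4]
opening: 0.283
[ 445.26749644 -220.67696229  121.74604534] [-0.33071173  0.6856454  63.76585872]
```

View pics/w4.png

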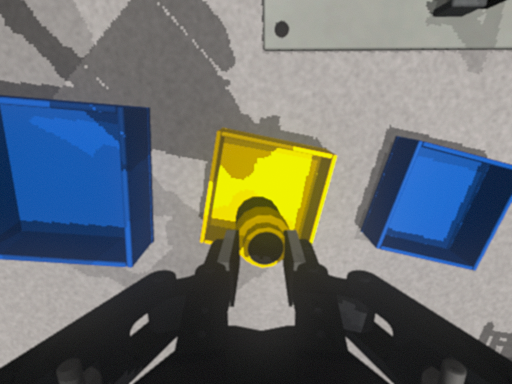

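```bash
python3 - <<'E'
from h import *
C=cam("wrist")
print(onz(C,219,131,40),onz(C,336,155,40),"blue bin",onz(C,421,138,40),onz(C,377,247,40),onz(C,475,269,40),onz(C,521,163,40))
E
```

```text
[ 403.70431357 -170.64928424   40.        ] [ 500.32082315 -171.74063534   40.        ] blue bin [ 564.39634146 -145.57234331   40.        ] [ 559.04171308 -245.61745493   40.        ] [ 656.72306965 -250.77260978   40.        ] [ 654.13936913 -149.34867053   40.        ]
```

```bash
python3 -m inch '[[[-0.001,0.005,0.035],[0,0,0],-1],[[-0.001,0.005,0.055],[0,0,0],-1],[[-0.001,0.005,0.066],[0,0,0],-1],[[-0.001,0.005,0.068],[0,0,0],-1],[[-0.001,0.005,0.068],[0,0,0],0],[[-0.001,0.005,0.068],[0,0,0],0],[[-0.001,0.005,0.068],[0,0,0],0],[[-0.001,0.005,0.068],[0,0,0],0]]'
python3 -m inch '[[[0,0,-0.03],[0,0,0],0],[[0,0,-0.06],[0,0,0],0],[[0,0,-0.08],[0,0,0],0],[[0,0,-0.08],[0,0,0],0.8]]'
python3 - <<'E'
from h import *
s=r.read_state();C=cam("wrist")
im=r.read_camera("wrist")
cv2.imwrite("pics/w5.png",im[:,:,::-1]);print(s["eef_pos"],totool(np.array([445,61.5,140])-s["eef_pos"]))
E
```

```text
t: 4.15
eef_pos: [452.2, -220.0, 55.0]
tool_rot: [0.636, 0.771, 0.004, 0.008]
force: [0.0, -0.9, -0.6]
opening: 0.499
t: 4.48
eef_pos: [453.1, -221.3, 140.0]
tool_rot: [0.636, 0.771, 0.005, 0.012]
force: [0.4, -0.5, 0.9]
opening: 0.626
[ 453.07739166 -221.29821325  139.95306018] [279.17747758  45.77760864  -2.10295758]
```

View pics/w5.png

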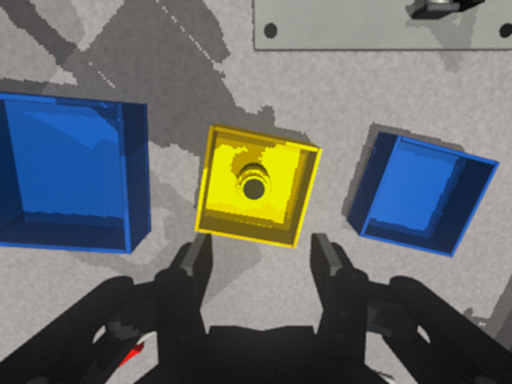

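Yellow holder stands in the yellow bin at (254,185). Now the blue one, levelling the tool on the way.

```bash
cat >> h.py <<'E'
def turn(yaw_deg):
    "rotvec (tool axes) to tool pointing down with tool x at given world yaw"
    a=np.radians(yaw_deg);x=np.array([np.cos(a),np.sin(a),0]);z=np.array([0,0,-1.]);D=np.c_[x,np.cross(z,x),z]
    return (R.from_quat(r.read_state()["tool_rot"]).inv()*R.from_matrix(D)).as_rotvec()
E
python3 -c "
from h import *
print(turn(101))"
python3 -m inch '[[[0.04,0.006,-0.002],[0.018,0.017,0],0.9],[[0.08,0.013,-0.002],[0.018,0.017,0],0.9],[[0.12,0.02,-0.002],[0.018,0.017,0],1],[[0.16,0.026,-0.002],[0.018,0.017,0],1],[[0.2,0.033,-0.002],[0.018,0.017,0],1],[[0.24,0.039,-0.002],[0.018,0.017,0],1],[[0.279,0.046,-0.002],[0.018,0.017,0],1],[[0.279,0.046,-0.002],[0.018,0.017,0],1]]'
python3 -m inch '[[[0,0,0],[0,0,0],1]]'
python3 - <<'E'
from h import *
s=r.read_state();C=cam("wrist")
im=r.read_camera("wrist")
cv2.imwrite("pics/w6.png",im[:,:,::-1]);print(s["eef_pos"],totool(np.array([445,61.5,43])-s["eef_pos"]),turn(101))
h=cv2.cvtColor(im,cv2.COLOR_RGB2HSV)
m=cv2.inRange(h,(100,120,40),(125,255,255))
for c in cv2.findContours(m,cv2.RETR_EXTERNAL,cv2.CHAIN_APPROX_NONE)[0]:
    if 200<cv2.contourArea(c)<3000:
        e=cv2.minEnclosingCircle(c); print(e,onz(C,*e[0],44).round(1))
E
```

```text
[ 0.02065186  0.01076061 -0.0009888 ]
t: 5.2
eef_pos: [442.7, 67.9, 137.1]
tool_rot: [0.634, 0.773, 0.003, -0.003]
force: [0.2, -0.2, -1.2]
opening: 1.005
t: 5.28
eef_pos: [442.1, 69.5, 136.6]
tool_rot: [0.633, 0.774, 0.003, -0.003]
force: [0.7, -1.0, -0.3]
opening: 0.998
[442.12472893  69.47264422 136.59855657] [-9.24522894  1.22646497 93.51760025] [ 8.61744742e-05 -9.20138174e-03  7.56682803e-03]
((432.5, 367.0), 23.711910247802734) [662. -82.  44.]
((95.0, 373.0454406738281), 25.98263931274414) [ 305.9 -162.4   44. ]
((263.27801513671875, 205.36514282226562), 17.47785186767578) [446.3  61.4  44. ]
```

View pics/w6.png

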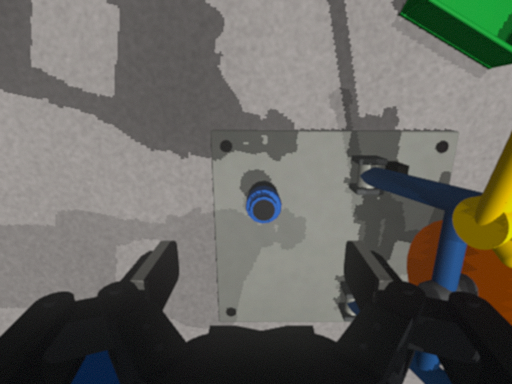

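Blue holder at (263,205) maps to (446,61). Descending and gripping.

```bash
python3 -c "
from h import *
C=cam('wrist');a=onz(C,212.5,131,8);b=onz(C,459,130.5,8);c=onz(C,219,322,8);print(a,b,c,np.linalg.norm(b-a),np.arctan2(b[1]-a[1],b[0]-a[0]))
print(r.read_state()['eef_pos'],totool(np.array([446,61.2,43])-r.read_state()['eef_pos']))"
python3 -m inch '[[[-0.009,0.002,0.03],[0,0,0],1],[[-0.009,0.002,0.06],[0,0,0],1],[[-0.009,0.002,0.08],[0,0,0],1],[[-0.009,0.002,0.0935],[0,0,0],1],[[-0.009,0.002,0.0935],[0,0,0],1],[[-0.009,0.002,0.0935],[0,0,0],-1],[[-0.009,0.002,0.0935],[0,0,0],-1],[[-0.009,0.002,0.0935],[0,0,0],-1]]'
python3 -m inch '[[[0,0,0],[0,0,0],-1],[[0,0,0],[0,0,0],-1],[[0,0,0],[0,0,0],-1],[[0,0,0],[0,0,0],-1]]'
```

```text
[385.79293323 113.62227946   8.        ] [617.52803088 160.77138829   8.        ] [ 426.36879822 -101.59475785    8.        ] 236.48296755906094 0.2007214429967377
[441.8164268   69.22857748 136.45320045] [-9.55804868  2.49773422 93.36951346]
t: 6.0
eef_pos: [446.2, 61.2, 43.8]
tool_rot: [0.633, 0.774, 0.004, -0.003]
force: [0.4, -0.8, 0.7]
opening: 0.603
t: 6.33
eef_pos: [447.9, 61.1, 45.6]
tool_rot: [0.633, 0.774, 0.005, -0.001]
force: [-1.1, -0.2, 11.2]
opening: 0.281
```

```bash
python3 -m inch '[[[0,0,-0.04],[0,0,0],-1],[[0,0,-0.08],[0,0,0],-1],[[0,0,-0.09],[0,0,0],-1]]'
python3 -c "
from h import *
p=r.read_state()['eef_pos'];print(p,r.read_state()['opening'])
for q in [(460,-120,135),(607,-199,130)]: print(totool(np.array(q)-p))"
```

```text
t: 6.58
eef_pos: [450.1, 60.3, 140.8]
tool_rot: [0.633, 0.774, 0.007, 0.002]
force: [2.1, -0.4, 0.3]
opening: 0.28
[450.1215385   60.32523241 140.84850232] 0.2799517246123617
[-178.74172848  -26.08467949    4.4679323 ]
[-285.30608659  102.28753608   10.76172698]
```

```bash
python3 -m inch '[[[-0.04,-0.006,0],[0,0,0],-1],[[-0.08,-0.012,0],[0,0,0],-1],[[-0.12,-0.018,0],[0,0,0],-1],[[-0.16,-0.024,0],[0,0,0],-1],[[-0.18,-0.01,0.004],[0,0,0],-1],[[-0.205,0.02,0.004],[0,0,0],-1],[[-0.23,0.05,0.004],[0,0,0],-1],[[-0.255,0.075,0.006],[0,0,0],-1]]'
python3 -c "
from h import *
p=r.read_state()['eef_pos'];print(p,r.read_state()['opening'])
for q in [(608,-198,130)]: print(totool(np.array(q)-p),turn(101))"
```

```text
t: 7.25
eef_pos: [576.1, -176.0, 135.5]
tool_rot: [0.633, 0.774, 0.008, 0.004]
force: [0.5, -0.8, 0.0]
opening: 0.282
[ 576.10745677 -176.03272287  135.51697675] 0.2822152711376408
[-27.85684125  26.83317722   5.84034302] [ 0.01662986 -0.0045119   0.00675289]
```

```bash
python3 -m inch '[[[-0.028,0.027,0.006],[0.016,0,0],-1],[[-0.028,0.027,0.006],[0.016,0,0],-1],[[-0.028,0.027,0.006],[0.016,0,0],-1]]'
python3 - <<'E'
from h import *
s=r.read_state();C=cam("wrist")
im=r.read_camera("wrist")
cv2.imwrite("pics/w7.png",im[:,:,::-1]);print(s["eef_pos"],totool(np.array([608,-198,55])-s["eef_pos"]))
E
```

```text
t: 7.5
eef_pos: [608.7, -198.9, 127.8]
tool_rot: [0.634, 0.774, 0.001, -0.003]
force: [-0.8, 0.3, -0.7]
opening: 0.28
[ 608.68480166 -198.88440588  127.76136616] [ 0.56750026 -0.4137596  72.76657391]
```

View pics/w7.png

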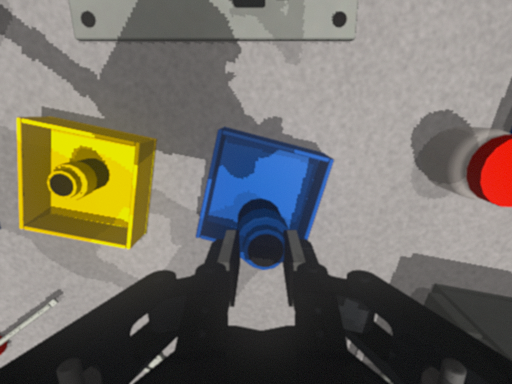

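Blue holder is held over the small blue bin, whose rim corners are at (219,128) and (332,158). Lowering and releasing.

```bash
python3 -m inch '[[[0,0,0.035],[0,0,0],-1],[[0,0,0.06],[0,0,0],-1],[[0,0,0.07],[0,0,0],-1],[[0,0,0.072],[0,0,0],-1],[[0,0,0.072],[0,0,0],0],[[0,0,0.072],[0,0,0],0],[[0,0,0.072],[0,0,0],0],[[0,0,0.072],[0,0,0],0]]'
python3 -m inch '[[[0,0,-0.03],[0,0,0],0],[[0,0,-0.07],[0,0,0],0],[[0,0,-0.11],[0,0,0],0],[[0,0,-0.15],[0,0,0],0]]'
python3 - <<'E'
from h import *
s=r.read_state();C=cam("wrist")
im=r.read_camera("wrist")
cv2.imwrite("pics/w8.png",im[:,:,::-1]);print(s["eef_pos"],turn(101))
E
```

```text
t: 8.22
eef_pos: [608.4, -197.9, 58.6]
tool_rot: [0.634, 0.774, 0.002, -0.001]
force: [-0.5, -0.0, -0.4]
opening: 0.499
t: 8.55
eef_pos: [608.1, -198.4, 211.2]
tool_rot: [0.634, 0.774, 0.002, -0.001]
force: [0.8, -0.6, 0.0]
opening: 0.498
[ 608.12817518 -198.43023073  211.15976278] [0.01418416 0.00528765 0.00676803]
```

View pics/w8.png

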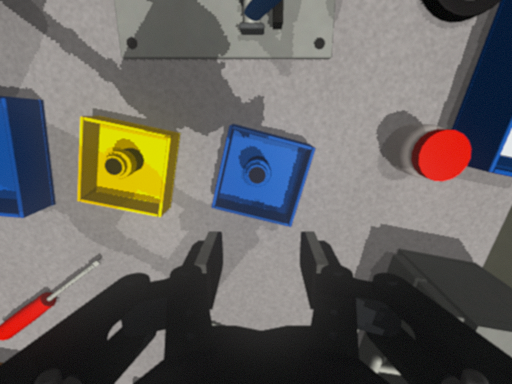

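Both lampholders are in their bins. Going around the front of the frame at height to the kickstand foot, with the gripper shut.

```bash
cat > fr.py <<'E'
from p import *
o=np.array([(386.3,113),(426.2,-102.2),(617.5,160.8)])
a,t,e=fit(mod[[0,1,2]],o)
Rz=R.from_euler('z',a).as_matrix();O=np.r_[t,0]
def fr(p,lean): return O+Rz@(np.array([0,0,22])+R.from_euler('y',lean).as_matrix()@np.array(p))
def kf(th,rad=120): # foot in frame at kick angle
    g=np.radians(20)-th; return (-57,70+rad*np.cos(g),120+rad*np.sin(g))
E
python3 - <<'E'
from fr import *
print(a,t,e)
for th in [0,.2,.4,.6,.7,.8,.9]: print(th,fr(kf(th),.35).round(1))
print("bar",[fr((0,0,190),l).round(1) for l in (.35,.25,.15,.05,0)])
p=r.read_state()['eef_pos']
for q in [(470,-60,290),(517,213,275)]: print(totool(np.array(q)-p))
E
```

```text
0.1972242861711075 [552.49443099  34.96051706] [2.4904436  0.76307939 1.72849975]
0 [518.3 214.5 192.8]
0.2 [509.4 218.7 171. ]
0.4 [501.1 218.3 148.5]
0.6 [493.8 213.2 126.3]
0.7 [490.7 208.9 115.5]
0.8 [487.9 203.6 105.1]
0.9 [485.5 197.2  95.3]
bar [array([616.4,  47.7, 200.5]), array([598.6,  44.2, 206.1]), array([580.3,  40.5, 209.9]), array([561.8,  36.8, 211.8]), array([552.5,  35. , 212. ])]
[ 164.69463027 -110.01936427  -71.41976168]
[423.12021513 -10.25398384 -56.38360671]
```

```bash
python3 -m inch '[[[0.03,-0.025,-0.02],[0,0,0],-1],[[0.06,-0.05,-0.04],[0,0,0],-1],[[0.09,-0.07,-0.06],[0.014,0,0],-1],[[0.12,-0.09,-0.08],[0.014,0,0],-1],[[0.16,-0.105,-0.08],[0.014,0,0],-1],[[0.2,-0.11,-0.08],[0.014,0,0],-1],[[0.24,-0.11,-0.08],[0.014,0,0],-1],[[0.28,-0.1,-0.08],[0.014,0,0],-1]]'
python3 -c "
from h import *
p=r.read_state()['eef_pos']
print(p,totool(np.array([517,213,275])-p),turn(101))"
```

```text
t: 9.27
eef_pos: [454.9, 52.5, 299.6]
tool_rot: [0.634, 0.773, -0.001, 0.003]
force: [1.9, -0.6, 0.9]
opening: -0.004
[454.90689333  52.51217383 299.55083456] [145.34642179  92.29329565  23.89571035] [0.00252063 0.00609441 0.00535702]
```

```bash
python3 -m inch '[[[0.035,0.025,0.004],[0,0.006,0],-1],[[0.07,0.05,0.008],[0,0.006,0],-1],[[0.09,0.08,0.01],[0,0.006,0],-1],[[0.1,0.085,0.01],[0,0.006,0],-1],[[0.1,0.085,0.01],[0,0.006,0],-1]]'
python3 - <<'E'
from h import *
s=r.read_state();C=cam("wrist")
im=r.read_camera("wrist")
cv2.imwrite("pics/w9.png",im[:,:,::-1]);print(s["eef_pos"],turn(101));np.save("C9.npy",C[3])
E
```

```text
t: 9.68
eef_pos: [519.2, 169.6, 288.7]
tool_rot: [0.633, 0.774, 0.001, 0.001]
force: [0.5, -1.0, -0.6]
opening: -0.001
[519.18675964 169.63871172 288.69410012] [0.00216037 0.00033278 0.00752011]
```

View pics/w9.png

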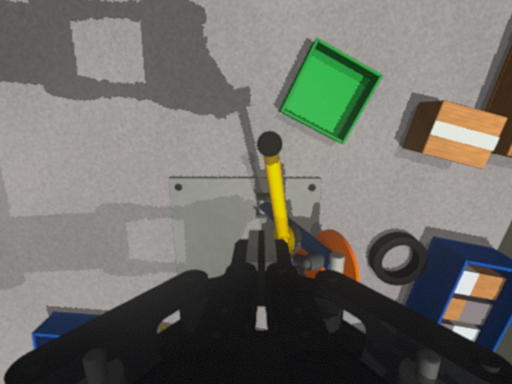

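```bash
python3 -c "
from h import *
C=cam('wrist');f=onz(C,269.5,144,193);print(f)
im=cv2.imread('pics/w9.png')
p=r.read_state()['eef_pos']
for z in (240,220,150,140): print(totool(np.array([f[0],f[1],z])-p))
print(totool(np.array([-25,0,0])))"
```

```text
[517.449379   213.29848684 193.        ]
[44.68647795  7.77452937 48.98573573]
[44.69329591  7.73134749 68.98568795]
[ 44.71715878   7.58021091 138.98552073]
[ 44.72056776   7.55861997 148.98549684]
[  4.95462753 -24.50405447  -0.05459571]
```

Foot at (517,213), matching the frame model to within 2 mm. Computing waypoints for pushing along the arc.

```bash
python3 -c "
from fr import *
p=r.read_state()['eef_pos']
b=np.array([517.5,207,0])-fr(kf(0),.35)*[1,1,0]
for th in (0,.1,.2,.3,.4,.5,.6,.7,.8,.9):
  w=fr(kf(th),.35)+b; w[2]+=33
  if th>.4: w[1]=max(w[1],203)
  print(th,w.round(),totool(w-p).round(1))"
```

```text
0 [518. 207. 226.] [38.5  6.5 63.2]
0.1 [513. 210. 215.] [42.1  2.6 73.9]
0.2 [509. 211. 204.] [44.4 -1.5 85. ]
0.3 [504. 212. 193.] [45.6 -5.6 96.2]
0.4 [500. 211. 182.] [ 45.6  -9.7 107.4]
0.5 [496. 209. 170.] [ 44.4 -13.8 118.6]
0.6 [493. 206. 159.] [ 42.1 -17.9 129.7]
0.7 [490. 203. 149.] [ 40.1 -21.5 140.4]
0.8 [487. 203. 138.] [ 40.7 -24.3 150.8]
0.9 [485. 203. 128.] [ 41.1 -26.7 160.7]
```

```bash
python3 -m inch '[[[0.03,0.006,0.03],[0,0,0],-1],[[0.038,0.0065,0.05],[0,0,0],-1],[[0.0385,0.0065,0.06],[0,0,0],-1],[[0.042,0.003,0.074],[0,0,0],-1],[[0.0445,-0.0015,0.085],[0,0,0],-1],[[0.0445,-0.0015,0.085],[0,0,0],-1]]'
python3 - <<'E'
from h import *
s=r.read_state();print(s["eef_pos"],s["force"]);C=cam("wrist")
im=r.read_camera("wrist");cv2.imwrite("pics/w10.png",im[:,:,::-1])
im2=r.read_camera("scene")
a=cv2.resize(im2[90:230,220:360],(512,512),interpolation=cv2.INTER_CUBIC);cv2.imwrite("pics/s10.png",a[:,:,::-1])
E
```

```text
t: 10.23
eef_pos: [506.8, 209.5, 202.8]
tool_rot: [0.634, 0.774, -0.001, -0.0]
force: [0.3, -0.7, -0.3]
opening: 0.001
[506.76491894 209.54481646 202.80102917] [ 0.34780326 -0.69273953 -0.28901131]
```

View pics/w10.png

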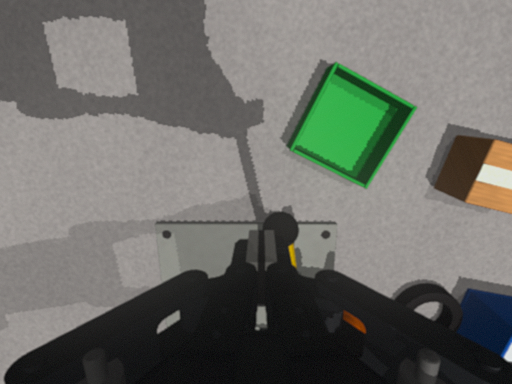

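View pics/s10.png

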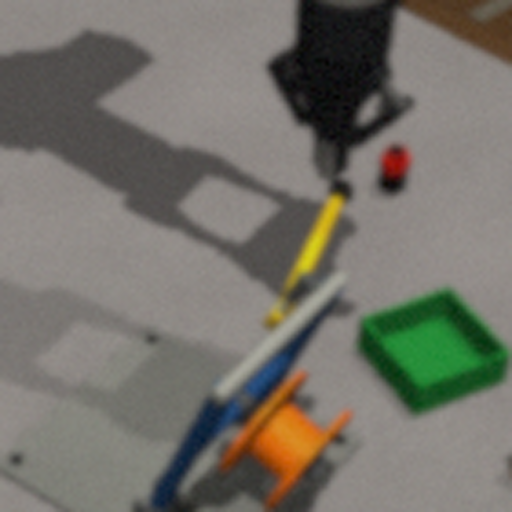

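```bash
python3 -c "
from h import *
C=cam('wrist')
for z in (193,180,170): print(onz(C,282,229,z))
print(r.read_state()['eef_pos'],r.read_state()['force'])
i=cv2.imread('pics/w10.png')[180:300,190:360];cv2.imwrite('pics/w10c.png',cv2.resize(i,None,fx=4,fy=4,interpolation=2))"
```

```text
[521.24092854 215.05808948 193.        ]
[523.42955972 209.70263612 180.        ]
[525.11312218 205.58305661 170.        ]
[508.76311226 209.96969431 205.0371623 ] [ 0.98043993 -0.20470642  0.03627869]
```

View pics/w10c.png

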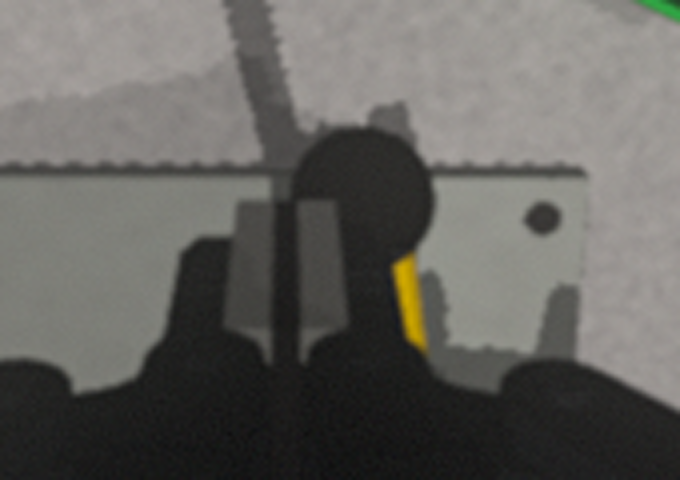

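The fingers slipped past on the −x side of the ball: the ball at (282,229) is right of the fingertips at (261,245). Raising, re-centring over the ball and retrying.

```bash
python3 -m inch '[[[0,0,-0.03],[0,0,0],-1],[[0,0,-0.045],[0,0,0],-1],[[0,0.01,-0.045],[0,0,0],-1],[[0,0.012,-0.045],[0,0,0],-1],[[0,0.012,-0.045],[0,0,0],-1]]'
python3 - <<'E'
from h import *
s=r.read_state();print(s["eef_pos"],s["force"]);C=cam("wrist")
im=r.read_camera("wrist");cv2.imwrite("pics/w11.png",cv2.resize(im[130:300,170:370,::-1],None,fx=3,fy=3,interpolation=2))
for t in [(520,207,230)]: print(totool(np.array(t)-s["eef_pos"]))
E
```

```text
t: 10.75
eef_pos: [521.1, 211.7, 251.0]
tool_rot: [0.634, 0.773, 0.002, 0.002]
force: [-0.3, -0.5, -0.1]
opening: -0.002
[521.09910318 211.67024321 250.96044834] [-0.27117391 -0.47321037 -0.05130378]
[-4.34466941 -2.06041605 20.95800867]
```

View pics/w11.png

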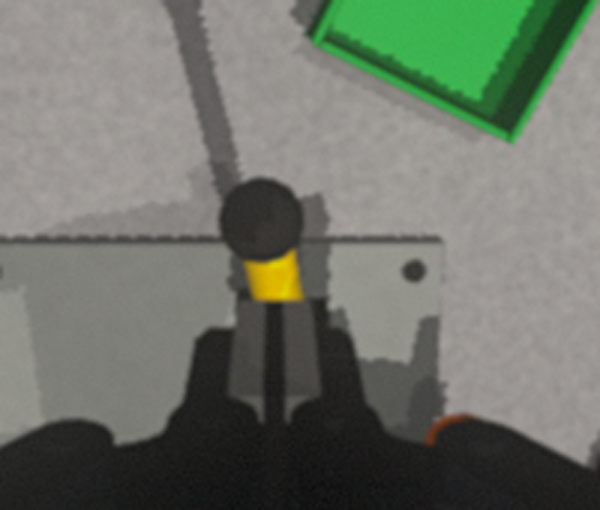

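```bash
python3 -m inch '[[[-0.001,-0.002,0.015],[0,0,0],-1],[[-0.001,-0.002,0.023],[0,0,0],-1],[[-0.001,-0.003,0.03],[0,0,0],-1],[[-0.001,-0.004,0.035],[0,0,0],-1]]'
python3 - <<'E'
from h import *
s=r.read_state();print(s["eef_pos"],s["force"]);C=cam("wrist")
im=r.read_camera("wrist");cv2.imwrite("pics/w12.png",cv2.resize(im[130:300,170:370,::-1],None,fx=3,fy=3,interpolation=2))
E
```

```text
t: 11.13
eef_pos: [516.2, 209.7, 214.1]
tool_rot: [0.634, 0.773, 0.0, 0.001]
force: [-0.6, 0.5, 0.5]
opening: 0.003
[516.20710692 209.72125559 214.09329871] [-0.57594869  0.47356154  0.53087445]
```

View pics/w12.png

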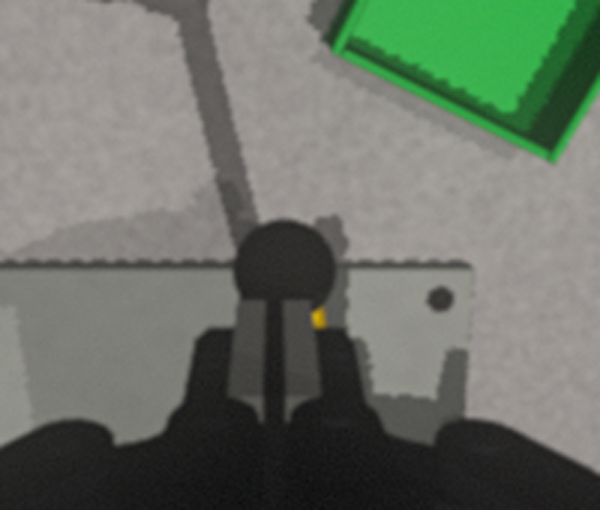

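```bash
python3 -c "
from h import *
C=cam('wrist');s=r.read_state();print(s['eef_pos'],s['force'])
for z in (215,205,200,192,185): print(z,onz(C,261.7,230,z).round(1),'ball',onz(C,265,219,z).round(1), onz(C,265,204,z).round(1))
for d in (12,17,22,27): print(d,proj(C,s['eef_pos']+np.array([-2,11,-d])))
"
```

```text
[515.81358109 209.66062096 213.4129153 ] [ 0.17090997  0.21861172 -1.54067001]
215 [515.  217.6 215. ] ball [515.5 224.4 215. ] [513.7 233.  215. ]
205 [515.9 213.2 205. ] ball [516.4 220.5 205. ] [514.5 229.7 205. ]
200 [516.3 211.1 200. ] ball [516.9 218.6 200. ] [514.9 228.1 200. ]
192 [517.  207.6 192. ] ball [517.6 215.5 192. ] [515.6 225.4 192. ]
185 [517.7 204.6 185. ] ball [518.3 212.8 185. ] [516.2 223.2 185. ]
12 [260.74041022 215.81614307]
17 [260.74615842 212.92213344]
22 [260.75159866 210.18317316]
27 [260.75675504 207.58712692]
```

```bash
python3 -m inch '[[[0.003,0.002,0.008],[0,0,0],-1],[[0.003,0.002,0.016],[0,0,0],-1],[[0.003,0.002,0.02],[0,0,0],-1],[[0.003,0.002,0.02],[0,0,0],-1]]'
python3 - <<'E'
from h import *
s=r.read_state();print(s["eef_pos"],s["force"]);C=cam("wrist")
im=r.read_camera("wrist");cv2.imwrite("pics/w13.png",cv2.resize(im[130:300,170:370,::-1],None,fx=3,fy=3,interpolation=2))
E
```

```text
t: 11.52
eef_pos: [516.7, 213.5, 192.6]
tool_rot: [0.634, 0.774, -0.001, -0.0]
force: [-0.8, 1.0, 3.6]
opening: 0.0
[516.74638173 213.46111502 192.60784378] [-0.79241373  0.96147503  3.59955235]
```

View pics/w13.png

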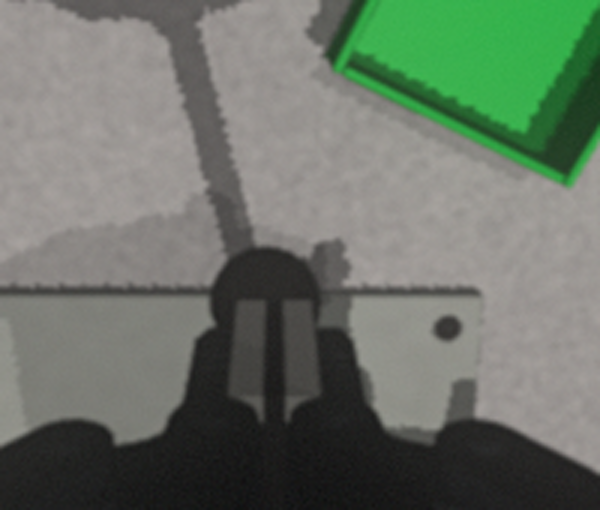

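Contact made at TCP z 193 with 3.6 N. That puts the fingertips about 10 mm behind the reported TCP, not 22 mm ahead, which I will allow for from here on. Pushing along the arc.

```bash
python3 -m inch '[[[0.003,-0.004,0.011],[0,0,0],-1],[[0.005,-0.008,0.022],[0,0,0],-1],[[0.006,-0.012,0.033],[0,0,0],-1],[[0.006,-0.016,0.044],[0,0,0],-1],[[0.005,-0.02,0.055],[0,0,0],-1]]'
python3 - <<'E'
from h import *
s=r.read_state();print(s["eef_pos"],s["force"]);C=cam("wrist")
im=r.read_camera("wrist");cv2.imwrite("pics/w14.png",cv2.resize(im[130:300,170:370,::-1],None,fx=3,fy=3,interpolation=2))
E
```

```text
t: 11.98
eef_pos: [496.8, 214.3, 138.2]
tool_rot: [0.634, 0.774, 0.0, 0.001]
force: [-0.1, 0.2, 0.6]
opening: -0.001
[496.779955   214.32203519 138.24323657] [-0.05960916  0.20735423  0.61056302]
```

View pics/w14.png

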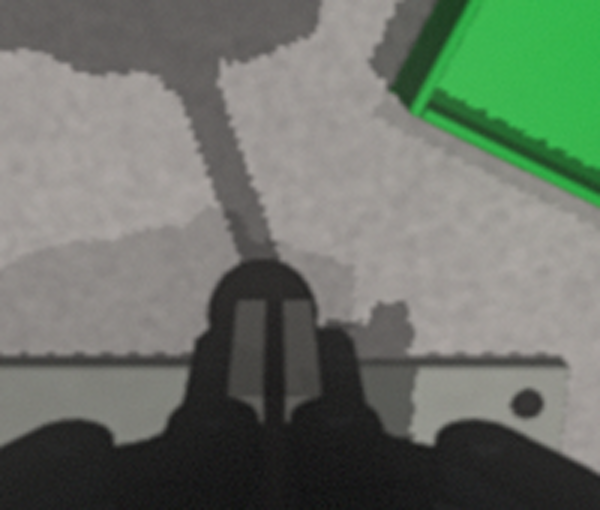

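```bash
python3 -m inch '[[[-0.002,-0.004,0.012],[0,0,0],-1],[[-0.004,-0.008,0.024],[0,0,0],-1],[[-0.007,-0.012,0.036],[0,0,0],-1],[[-0.01,-0.014,0.045],[0,0,0],-1],[[-0.01,-0.014,0.045],[0,0,0],-1]]'
python3 - <<'E'
from h import *
s=r.read_state();print(s["eef_pos"],s["force"]);C=cam("wrist")
im=r.read_camera("wrist");cv2.imwrite("pics/w15.png",cv2.resize(im[130:300,170:370,::-1],None,fx=3,fy=3,interpolation=2))
im2=r.read_camera("scene")
a=cv2.resize(im2[90:230,220:360],(512,512),interpolation=cv2.INTER_CUBIC);cv2.imwrite("pics/s15.png",a[:,:,::-1])
E
```

```text
t: 12.45
eef_pos: [482.1, 199.9, 89.6]
tool_rot: [0.634, 0.774, -0.003, -0.001]
force: [-0.1, -0.1, 0.8]
opening: 0.003
[482.05847549 199.88855821  89.58181144] [-0.14209025 -0.06064929  0.81967484]
```

View pics/s15.png

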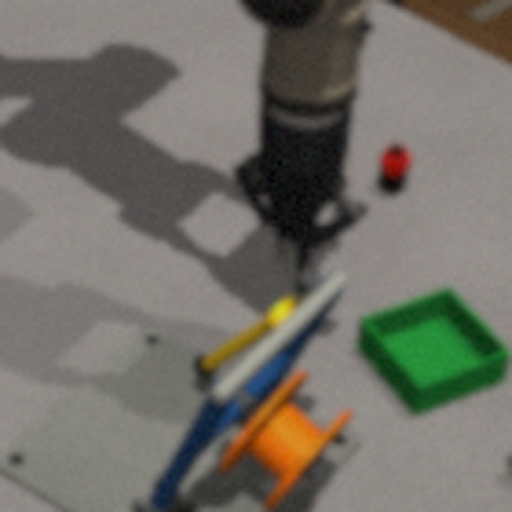

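```bash
python3 -c "
from fr import *
k=512/140
for th in (0.9,1.4,1.92): print(th,((proj(S,fr(kf(th),.35))-[220,90])*k).round())
print('piv',((proj(S,fr((-22,70,120),.35))-[220,90])*k).round())
print(r.read_state()['eef_pos'],totool(np.array([-20,10,0])))"
```

```text
0.9 [289. 269.]
1.4 [247. 320.]
1.92 [203. 366.]
piv [278. 317.]
[483.47523519 200.67766621  91.26780628] [ 13.7389808  -17.64197777   0.03204704]
```

The kickstand is fully down: the ball is at (205,362) and the model predicts (203,366). Rising, then moving over the top bar with the gripper open.

```bash
python3 -m inch '[[[0.003,-0.003,-0.035],[0,0,0],-1],[[0.003,-0.003,-0.075],[0,0,0],-1],[[0.003,-0.003,-0.115],[0,0,0],-1],[[0.003,-0.003,-0.155],[0,0,0],0],[[0.003,-0.003,-0.185],[0,0,0],1],[[0.003,-0.003,-0.195],[0,0,0],1]]'
python3 -c "
from h import *
p=r.read_state()['eef_pos']
print(p,totool(np.array([616,40,270])-p),turn(101.3))"
```

```text
t: 13.05
eef_pos: [482.5, 204.2, 293.0]
tool_rot: [0.634, 0.774, 0.003, 0.003]
force: [0.6, -0.0, 0.7]
opening: 0.415
[482.53724552 204.17174905 292.99889542] [-187.20039669   98.34942355   24.02127337] [0.00783001 0.00134047 0.00092537]
```

```bash
python3 -m inch '[[[-0.035,0.018,0],[0.007,0,0],1],[[-0.07,0.036,0],[0.007,0,0],1],[[-0.105,0.054,0],[0.007,0,0],1],[[-0.14,0.073,0.005],[0.007,0,0],1],[[-0.17,0.09,0.01],[0.007,0,0],1],[[-0.187,0.098,0.02],[0.007,0,0],1],[[-0.187,0.098,0.02],[0.007,0,0],1],[[-0.187,0.098,0.02],[0.007,0,0],1]]'
python3 - <<'E'
from fr import *
s=r.read_state();C=cam("wrist")
im=r.read_camera("wrist");cv2.imwrite("pics/w16.png",im[:,:,::-1]);print(s["eef_pos"],turn(101.3))
for y in (-70,0,70): print(proj(C,fr((0,y,190),.35)).round())
E
```

```text
t: 13.72
eef_pos: [615.3, 39.8, 272.6]
tool_rot: [0.634, 0.773, -0.001, -0.0]
force: [-0.3, 0.2, 0.9]
opening: 0.997
[615.27857054  39.78498125 272.59970972] [-0.00041526  0.00040172  0.00089853]
[264. 270.]
[264. 193.]
[264. 103.]
```

View pics/w16.png

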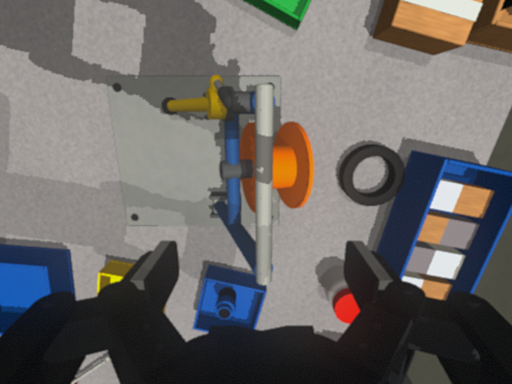

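Bar is vertical in the picture at column 264, rows 85–280, centred between the jaws and agreeing with the model. The kickstand lies down at (165,105). Descending.

```bash
python3 -m inch '[[[0.002,0.001,0.03],[0,0,0],1],[[0.002,0.001,0.06],[0,0,0],1],[[0.002,0.001,0.085],[0,0,0],1],[[0.002,0.001,0.105],[0,0,0],1],[[0.002,0.001,0.11],[0,0,0],1],[[0.002,0.001,0.11],[0,0,0],1]]'
python3 - <<'E'
from fr import *
s=r.read_state();C=cam("wrist")
im=r.read_camera("wrist");cv2.imwrite("pics/w17.png",im[:,:,::-1]);print(s["eef_pos"],s["force"])
E
```

```text
t: 14.27
eef_pos: [614.5, 44.4, 163.0]
tool_rot: [0.633, 0.774, -0.001, -0.001]
force: [0.6, -0.0, 0.7]
opening: 1.001
[614.5042567   44.35542933 162.99102519] [ 0.62625407 -0.02573849  0.7332544 ]
```

View pics/w17.png

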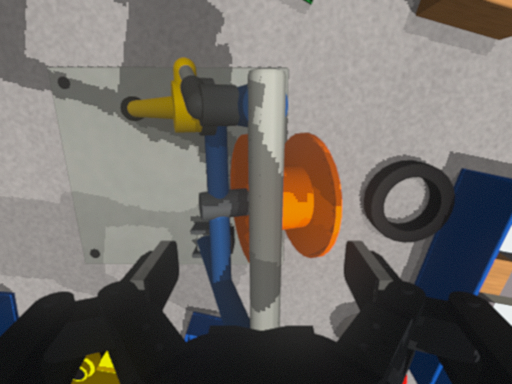

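Bar at column 266 lies between the open jaws. Closing.

```bash
python3 -m inch '[[[0,0,0],[0,0,0],-1],[[0,0,0],[0,0,0],-1],[[0,0,0],[0,0,0],-1],[[0,0,0],[0,0,0],-1],[[0,0,0],[0,0,0],-1],[[0,0,0],[0,0,0],-1],[[0,0,0],[0,0,0],-1]]'
python3 - <<'E'
from fr import *
s=r.read_state();C=cam("wrist")
im=r.read_camera("wrist");cv2.imwrite("pics/w18.png",im[:,:,::-1]);print(s["eef_pos"],s["force"])
b=fr((0,0,190),.35)
for l in (.25,.15,.05,.0): print(l,totool(fr((0,0,190),l)-b).round(1))
E
```

```text
t: 14.9
eef_pos: [616.1, 44.0, 164.9]
tool_rot: [0.633, 0.774, 0.001, 0.001]
force: [2.8, 1.4, 0.0]
opening: 0.149
[616.13429487  44.03873226 164.85782008] [2.82120045 1.38195535 0.0353854 ]
0.25 [  0.  -18.1  -5.6]
0.15 [  0.1 -36.7  -9.5]
0.05 [  0.1 -55.6 -11.4]
0.0 [  0.1 -65.1 -11.6]
```

View pics/w18.png

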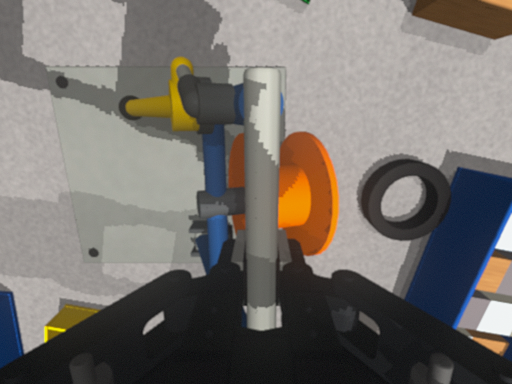

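The pads hold the bar (opening about 13 mm). Swinging upright along the arc.

```bash
python3 -m inch '[[[0,-0.006,-0.002],[0,0,0],-1],[[0,-0.012,-0.0038],[0,0,0],-1],[[0,-0.018,-0.0056],[0,0,0],-1],[[0,-0.024,-0.007],[0,0,0],-1],[[0,-0.03,-0.0083],[0,0,0],-1],[[0,-0.036,-0.0094],[0,0,0],-1],[[0,-0.036,-0.0094],[0,0,0],-1]]'
python3 - <<'E'
from fr import *
s=r.read_state();C=cam("wrist")
im=r.read_camera("wrist");cv2.imwrite("pics/w19.png",im[:,:,::-1]);print(s["eef_pos"],s["force"],s["ft_torque"],s["opening"],turn(101.3))
print(totool(fr((0,0,190),0)-fr((0,0,190),.35)+np.array([616.1,44,164.9])-s["eef_pos"]))
E
```

```text
t: 15.53
eef_pos: [580.3, 36.9, 175.1]
tool_rot: [0.633, 0.774, 0.001, 0.001]
force: [5.1, 2.3, 0.4]
opening: 0.145
[580.28847026  36.86705808 175.05820708] [5.1497062  2.26229151 0.42964893] [ 0.36501218 -1.05173417 -0.03666949] 0.14540684845421856 [0.00345846 0.00065555 0.00198149]
[  0.03321248 -28.63071129  -1.46000772]
```

View pics/w19.png

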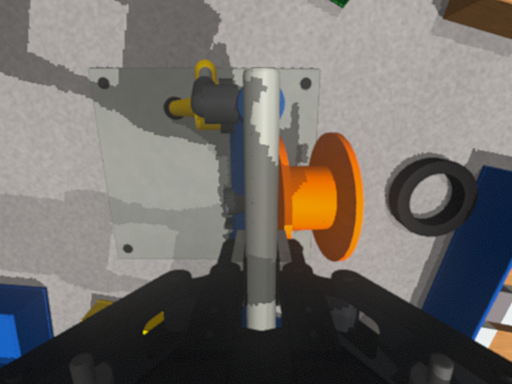

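The frame follows, with the bar still in the pads. About 27 mm to go.

```bash
python3 -m inch '[[[0,-0.006,-0.001],[0,0,0],-1],[[0,-0.012,-0.0014],[0,0,0],-1],[[0,-0.018,-0.0015],[0,0,0],-1],[[0,-0.023,-0.0015],[0,0,0],-1],[[0,-0.0275,-0.0015],[0,0,0],-1],[[0,-0.0275,-0.0015],[0,0,0],-1],[[0,-0.0275,-0.0015],[0,0,0],-1]]'
python3 - <<'E'
from fr import *
s=r.read_state();C=cam("wrist")
im=r.read_camera("wrist");cv2.imwrite("pics/w20.png",im[:,:,::-1]);print(s["eef_pos"],s["force"],s["ft_torque"],s["opening"])
im2=r.read_camera("scene");a=cv2.resize(im2[100:260,200:360],(600,600),interpolation=cv2.INTER_CUBIC);cv2.imwrite("pics/s20.png",a[:,:,::-1])
k=600/160
for l in (0,.05,.1): print(l,[((proj(S,fr(p,l))-[200,100])*k).round() for p in ((0,-70,190),(0,-70,20),(-57,70,0),(48,0,90))], [proj(C,fr(p,l)).round() for p in ((-57,70,0),(74,0,142))])
E
```

```text
t: 16.17
eef_pos: [553.5, 31.4, 177.5]
tool_rot: [0.633, 0.774, 0.001, 0.002]
force: [0.9, 2.1, 9.2]
opening: 0.143
[553.47673504  31.42435294 177.45169936] [0.9363531  2.09704287 9.20587495] [ 0.29391339 -0.14463692 -0.00033936] 0.14250975156846607
0 [array([230., 310.]), array([232., 465.]), array([280., 352.]), array([336., 380.])] [array([204., 109.]), array([380., 226.])]
0.05 [array([240., 316.]), array([233., 465.]), array([280., 350.]), array([341., 385.])] [array([204., 109.]), array([389., 224.])]
0.1 [array([251., 322.]), array([234., 466.]), array([280., 348.]), array([345., 390.])] [array([204., 109.]), array([396., 221.])]
```

View pics/w20.png

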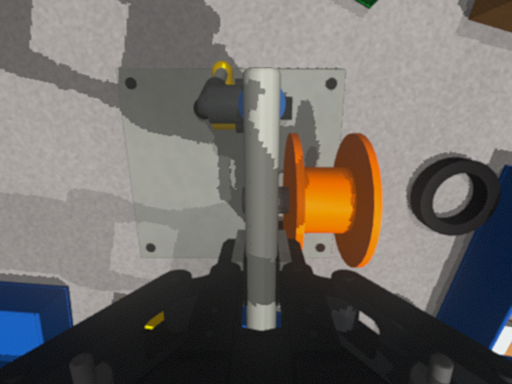

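View pics/s20.png

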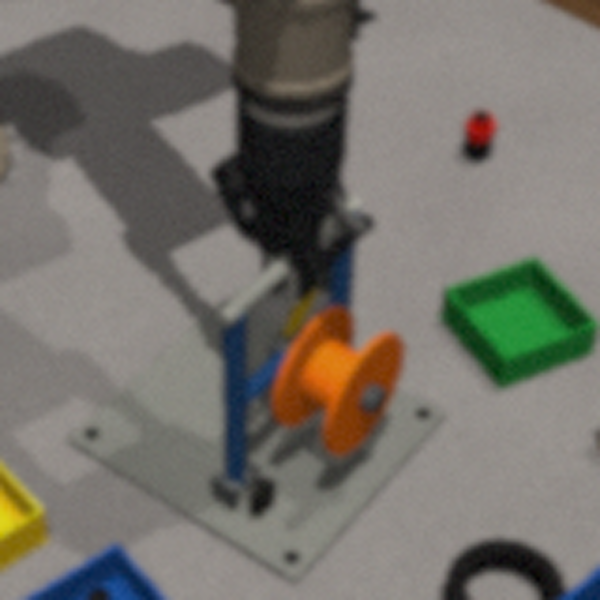

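Upright: the near post runs from (235,320) to (234,480), which I read as about 0.01–0.02 rad of lean. Holding briefly and checking that it is still and that the bins are right.

```bash
python3 -m inch '[[[0,0,0],[0,0,0],-1],[[0,0,0],[0,0,0],-1],[[0,0,0],[0,0,0],-1],[[0,0,0],[0,0,0],-1],[[0,0,0],[0,0,0],-1],[[0,0,0],[0,0,0],-1]]'
python3 - <<'E'
from fr import *
s=r.read_state();print(s["eef_pos"],s["force"],s["dq"].round(4),s["opening"])
im=r.read_camera("top");cv2.imwrite("pics/t21.png",im[:,:,::-1])
im2=r.read_camera("scene");a=cv2.resize(im2[100:260,200:360],(600,600),interpolation=cv2.INTER_CUBIC);cv2.imwrite("pics/s21.png",a[:,:,::-1])
E
```

```text
t: 16.77
eef_pos: [553.5, 31.4, 177.5]
tool_rot: [0.633, 0.774, 0.001, 0.001]
force: [1.6, 2.0, 5.5]
opening: 0.147
[553.46317218  31.43340243 177.47230322] [1.59732114 1.97978335 5.54006308] [ 0.      0.0002 -0.0022 -0.0006 -0.     -0.0012] 0.1465854445112543
```

View pics/t21.png

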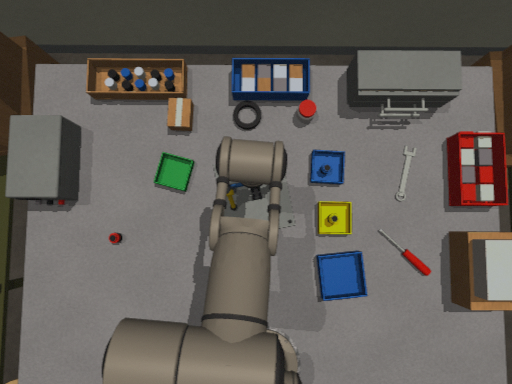

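View pics/s21.png

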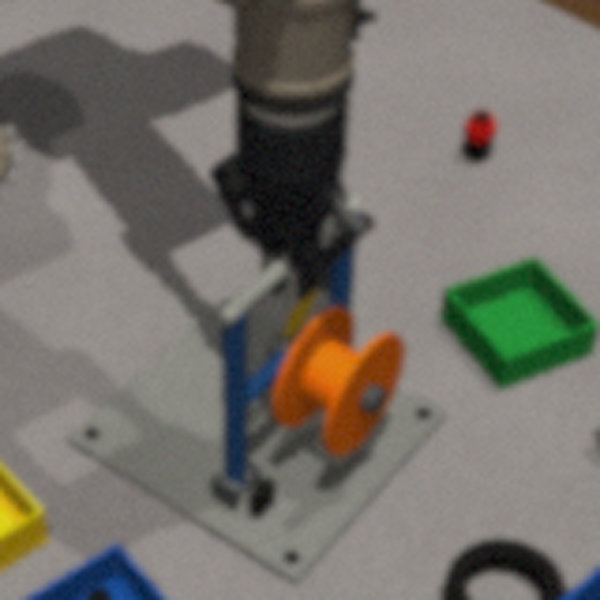

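The holders are in the right bins at (324,170) and (333,218), the red holder and other items are unmoved, and the frame is upright and still. Handing in.

```bash
python3 -c "
from bench import r
print(r.job_done())"
```

```text
the job is handed in; nothing more can be done
None
```

The job is handed in, at about 17 s of the 72 s allowed. No verdict was reported, so the results below rest on my own last checks.

- **Lampholders:** the blue one is in the small blue bin and the yellow one in the yellow bin. The last top view shows both inside.
- **Kickstand:** I pushed it over centre and it snapped fully down. The ball sat within about 5 px, in the enlarged scene view, of where the model puts it when fully down. After the swing it was mostly hidden by the arm, but what shows looks down along the post.
- **Frame:** the gripper holds the top bar with the frame upright, at about 0.01–0.02 rad of lean read from the picture. The last reading before hand-in showed a still arm, a pad opening of about 12 mm on the 14 mm bar and about 6 N at the wrist.
- **Other things:** the red lampholder, tape roll, carton, jar, screwdriver and wrench look unmoved in the last top view.

- **Fingertip position:** the fingertips were about 10 mm behind the reported TCP when they touched the kickstand ball, where the description says 22 mm ahead. Because of this both lampholders were gripped by the nose instead of the collar; they carried safely. I allowed for it when gripping the bar.
- **First kickstand push:** it slipped past the ball without touching, probably for the same reason. The second push worked.

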